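# Lock the paint shaker with its pin by feeling for the hidden socket

### The job

The carriage inside the paint shaker has stopped somewhere along its stroke and must be locked. Take the red-handled locking pin out of its wooden stand, rest its tip gently on the black strip in the shaker's slot and slide it along until it drops into the hidden socket, then seat it fully home, collar down on the cover, and leave it standing there on its own. Never load the pin against the shaker with more than 25 N in any direction, and do not disturb the paint bottle, the brush jar or the water cup.

Things in the scene. Friction and masses are not known exactly. Their poses are not given: they have to be found in the camera images.
- pin_grip (a point): Centre of the locking pin's red handle, a block 16 x 28 x 46 mm (own x, y, z): grip it across the 16 mm, along own x. The pin (0.15 kg) stands upright, own z up. Below the handle: a steel collar, 28 mm diameter, 4 mm thick, its underside 27 mm below this point; then a round steel shank, 10 mm diameter, 30 mm long, 2 mm bevel at its end.
- pin_tip (a point): Centre of the lower end of the pin's shank, 57 mm below the handle's centre and 30 mm below the collar's underside; axes as for pin_grip.
- stand: Fixed wooden block 70 x 70 x 44 mm with one round hole (14 mm diameter, 36 mm deep) in the middle of its top, in which the pin is parked with its collar resting on the block. Origin: centre of its underside.
- shaker: Fixed paint shaker: a low grey box, 150 mm wide (own x -75 to +75 mm), own y from -150 to +235 mm, with a flat aluminium cover 80 mm above the table and a blue hood on its +y end. Its y axis runs along the slot. Origin on the table top straight below the middle of the slot. Inside is a braked carriage with the hidden socket: it stays where it stopped, different each time.
- slot (a point): Middle of the slot, level with the cover's top. The slot, bordered in yellow, is 16 mm wide (along the shaker's x) and 120 mm long (along its y); the cover is 4 mm thick. When the pin is home its collar lies on the cover, tip 30 mm below this level, held there by its own weight.
- strip_face (a point): Face of the flat black strip in the slot, below its middle, 4 mm under the cover's top. Sprung: sinks from about 2 N, then 1 mm per 1.2 N, hard stop at 6 mm. Its socket, 12 mm along y, 18 mm along x, centred across the slot, lies at y between -43 and +43 mm, hidden by a flush black shutter that yields under 0.5 N. Over it the strip springs up round a pressed tip: push gone, shank caught along y.
- hood (a point): Middle of the top of the shaker's blue hood, 190 mm above the table; the hood is 140 mm (x) by 115 mm (y) and stands on the cover; a small handle on it rises 18 mm more.
- paint_bottle: Bystander: amber paint bottle with white cap, 54 mm diameter, 120 mm tall, standing loose. Origin: centre of its underside.
- brush_jar: Bystander: clear jar with paint brushes, 68 mm diameter, about 140 mm tall with the brushes, standing loose. Origin: centre of its underside.
- water_cup: Bystander: white cup, 68 mm diameter, 65 mm tall, standing loose. Origin: centre of its underside.

How it is judged:
By the outcome, as a careful person would: the job done as asked, in the order asked, and still so for the second after the job is handed in, with the robot touching nothing.
It also fails if it takes over 51 s, if anything falls off the work surface, if the arm or the gripper's body presses on something with over 40 N, if the wrist force passes 120 N, or if a joint passes its speed limit or range.

### The arm

A 7-joint arm with a two-finger parallel gripper is mounted at the origin on the work surface. World frame = base frame: x ahead of the robot, y to its left, z up, the work surface at z = 0. Lengths are in m, angles in rad, forces in N, time in s.
With the tool pointing down it reaches from about 0.4 to 0.85 m from the base axis. Payload 4.5 kg.
Tool frame: the origin (TCP) lies on the centre line of the jaws, within the pads' length; the fingertips stand 14 mm ahead of it and the grasp point (between the pads) lies 5 mm behind it (r.tcp_to_tips is the z of the fingertips in the tool frame, in m); z points along the fingers, y is the direction in which the jaws open and shut (so a half turn about z gives the same grasp; the last joint's range is limited). The gripper opens to 88 mm and grips with 3 to 60 N. Pads are 18 mm wide; open, the fingers measure 123 mm over their backs; the gripper's body (75 mm by 187 mm) begins 45 mm behind the grasp point.
Start: joints at [-1.12, 0.689, -0.195, 1.565, 0.157, 0.902, -0.215], TCP at [0.253, 0.572, 0.253] pointing down, gripper open.
Joint ranges: [-3.01, 3.01], [-0.46, 2.08], [-1.47, 1.51], [0.13, 2.56], [-1, 4.14], [0.04, 2.09], [-2.66, 2.66]. Speed limits (rad/s): [2.57, 2.57, 3.14, 3.14, 3.14, 3.14, 3.14].

### API

Orientations are given as a unit quaternion [x, y, z, w].
In Python, from plant import r, viewer gives the robot as it stands.
- The arm moves only by the shell command python3 -m inch 'ROWS' [FORCE]. ROWS is JSON, a list of rows, each a list of 3 entries, a list of its own where there are three numbers: the closure, from 0 (fully open) to 1 (shut), then the shift along the tool's x, y, z in cm, then the turn about the tool's z in degrees. In form: [[fingers, [x, y, z], yaw], ...]. A call has 1 to 20 rows; each row is the pose to reach, as a shift and turn from the pose commanded when the call began, along the tool's axes at that moment; what a row does not reach only later rows make up. A row lasts 1/10 s, in which the tool goes at most 50 mm and 8.59 degrees, less where a joint would pass 70% of its speed; a pose out of reach is approached as far as the arm can. A call with a gripper value outside its range is refused whole. The fingers move at their own pace and stop on an object; FORCE is the grip in N (left out, the last holds). Time passes only in rows, so rows that repeat a pose let the fingers close. It gives the time, the measured TCP pose, the force and the opening at its end, in the units of the state.
- r.get_state(): the state, without advancing time (a new reading comes with each control period).
- viewer.snapshot(name): name is "scene" or "side" or "wrist"; returns the picture (400x640x3 uint8, red, green, blue); there is no depth.
- viewer.camera_params(name): a dict with "intrinsics" (3x3 intrinsics, pixels), "k1" (the pictures are not rectified: a ray, as slopes to the right and down, at radius r is drawn at 1 + k1 r^2 times it, then the intrinsics apply), "world_to_cam" (4x4, takes a point from world to camera coordinates). Camera axes: x right, y up, looking along -z (the intrinsics and any distortion apply to the point x, -y, -z); pixel columns grow to the right and rows downward; lengths in m; the calibration is good to about 2 mm. A picture is of the moment at which its call begins: read the wrist's pose just before it. camera_params takes no time and is no camera call; for the wrist camera it gives the pose at the moment of the call.
- r.finish_job(): hands the job in, once; it reports no verdict.
Trained networks look in the newest picture that a camera, given by its name, has taken for a name from the list of things; names that differ only in an ending like _2 or _b are one class to them, and where a whole thing is asked for, a point or a joint stands for the part that bears it (a point fixed in the world has none). Each returns a list of dicts, best first, with "p" (0 to 1); they miss things now and then, are a little off and sometimes report something else, mostly with a low value. They report only what shows in the picture. A call takes as long as a camera call.
- viewer.outline_of(camera, name): "pixels" (400x640 bool, what is visible of it) and "bbox" ([left, top, width, height] in pixels, round what is visible of it).
The state is a dict: "clock": time; "q": joint angles; "qd": joint speeds; "joint_torque": joint torques, N m; "tool_pos": TCP position; "eef_rot": TCP orientation; "contact_force": force on the tool from outside, world axes, zero at the start; "moment": the same for the moment, N m; "opening": opening from 0.0 (shut) to 1.0 (fully open).
Only numpy, scipy, OpenCV 4.12 (cv2) and the standard library are available. Lean on these libraries where they do the work, as an engineer would, in place of code of your own. Each camera call takes 0.05 s, during which the arm holds its last target.

## Working session

There is one attempt and no reset: what is moved stays moved. The work goes in short steps, Python scripts to look and compute and a shell command to move; the robot and the scene stay as the last step left them, time stands still between calls to the robot, and variables do not carry over. Pictures are saved under pics/ and viewed, and the job is handed in when it is done.

```bash
ls; mkdir -p pics; cat > h.py <<'E'
import numpy as np, cv2, json
from plant import r, viewer
def snap(cam,fn):
    im=viewer.snapshot(cam); cv2.imwrite('pics/'+fn+'.png',im[:,:,::-1]); return im
def ray(cam,uv,P=None):
    P=P or viewer.camera_params(cam); K=np.array(P['intrinsics']);k1=P['k1']
    d=np.linalg.inv(K)@np.array([uv[0],uv[1],1.]); s=d[:2]/d[2]; u=s.copy()
    for _ in range(50): u=s/(1+k1*(u@u))
    T=np.array(P['world_to_cam']); R=T[:3,:3]; o=-R.T@T[:3,3]
    v=R.T@np.array([u[0],-u[1],-1.]); return o,v/np.linalg.norm(v)
def atz(cam,uv,z,P=None):
    o,v=ray(cam,uv,P); return o+v*(z-o[2])/v[2]
def proj(cam,p,P=None):
    P=P or viewer.camera_params(cam); K=np.array(P['intrinsics']);k1=P['k1']
    c=np.array(P['world_to_cam'])@np.r_[p,1]; s=np.array([c[0],-c[1]])/-c[2]
    s=s*(1+k1*(s@s)); return (K@np.r_[s,1])[:2]
def tri(obs):
    A=np.zeros((3,3));b=np.zeros(3)
    for cam,uv in obs:
        o,v=ray(cam,uv);M=np.eye(3)-np.outer(v,v);A+=M;b+=M@o
    x=np.linalg.solve(A,b); return x
E
python3 - <<'E'
from h import *
s=r.get_state(); print({k:np.round(v,3).tolist() for k,v in s.items()})
for c in ('scene','side','wrist'):
    snap(c,c+'0')
    for n in ('pin_grip','stand','shaker','hood','paint_bottle','brush_jar','water_cup'):
        for o in viewer.outline_of(c,n)[:1]:
            m=o['pixels'];ys,xs=np.nonzero(m);print(c,n,round(o['p'],2),o['bbox'],m.sum(),xs.mean().round(1),ys.mean().round(1))
E
```

```text
pics
{'clock': 0.0, 'q': [-1.12, 0.69, -0.195, 1.566, 0.157, 0.902, -0.215], 'qd': [-0.001, -0.0, 0.001, -0.001, 0.001, 0.001, -0.002], 'joint_torque': [-0.0, -52.758, -1.267, -15.343, -0.053, 0.007, 0.0], 'tool_pos': [0.253, 0.571, 0.252], 'eef_rot': [0.207, 0.978, -0.001, -0.0], 'contact_force': [0.544, 1.04, -0.442], 'moment': [0.021, 0.021, 0.017], 'opening': 1.001}
scene pin_grip 0.91 [145.9, 230.3, 21.3, 27.5] 366 154.8 243.4
scene stand 0.92 [141.7, 242.0, 35.2, 40.9] 1148 159.7 261.9
scene shaker 0.68 [263.1, 161.9, 202.0, 116.1] 16826 372.4 230.3
scene hood 0.8 [265.2, 158.3, 198.0, 121.6] 16702 372.6 230.1
scene paint_bottle 0.56 [295.7, 272.3, 31.8, 60.9] 1485 311.2 304.7
scene brush_jar 0.77 [171.9, 254.1, 47.3, 82.2] 2072 196.9 302.3
scene water_cup 0.63 [227.8, 174.5, 23.9, 35.5] 842 239.6 189.7
side pin_grip 0.89 [303.7, 327.4, 19.7, 32.0] 419 314.0 344.8
side stand 0.97 [291.8, 336.6, 47.7, 51.3] 2074 315.4 365.7
side shaker 0.72 [275.8, 122.8, 83.6, 153.7] 9624 321.8 202.1
side hood 0.71 [276.2, 122.0, 84.5, 155.1] 9663 321.6 202.3
side paint_bottle 0.86 [393.0, 206.1, 27.2, 54.4] 1119 406.6 235.0
side water_cup 0.92 [187.1, 255.0, 34.6, 50.2] 1328 207.2 278.5
```

View pics/scene0.png

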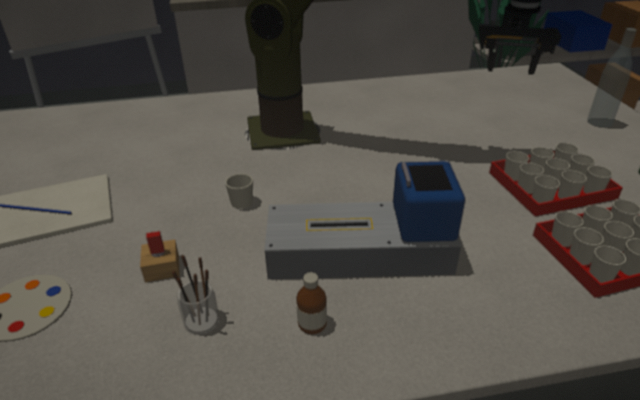

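View pics/side0.png

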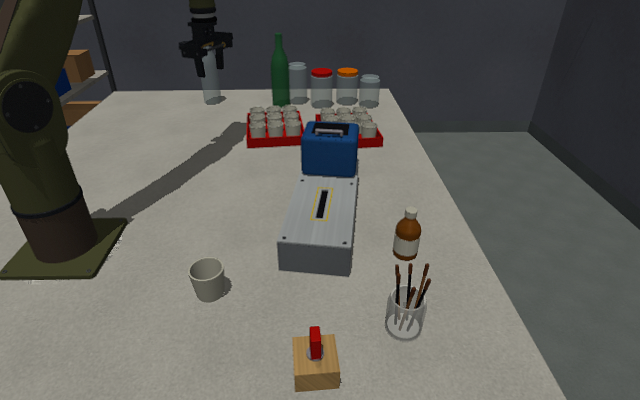

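View pics/wrist0.png

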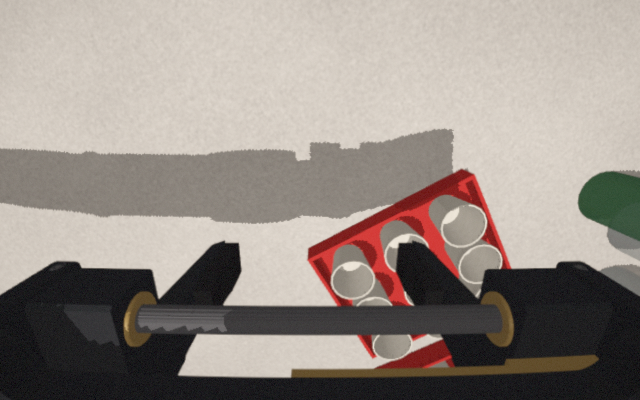

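```bash
python3 - <<'E'
from h import *
import cv2
a=cv2.imread('pics/scene0.png'); b=cv2.imread('pics/side0.png')
c1=cv2.resize(a[200:270,255:415],None,fx=5,fy=5,interpolation=cv2.INTER_CUBIC);cv2.imwrite('pics/c1.png',cv2.convertScaleAbs(c1,alpha=1.6))
c2=cv2.resize(b[175:235,280:370],None,fx=8,fy=8,interpolation=cv2.INTER_CUBIC);cv2.imwrite('pics/c2.png',c2)
c3=np.hstack([cv2.resize(a[225:285,130:190],None,fx=6.5,fy=6.5,interpolation=3),cv2.resize(b[320:395,280:355],None,fx=5.2,fy=5.2,interpolation=3)])
cv2.imwrite('pics/c3.png',c3)
# triangulations
print('handle', tri([('scene',(154.8,243.4)),('side',(314,344.8))]))
for c,uv in (('scene',(339.5,224)),('side',(322,204))): print(c,atz(c,uv,.08), ray(c,uv)[0])
print('slot',tri([('scene',(339.5,224)),('side',(322,204))]))
E
```

```text
handle [ 0.55868113 -0.32478621  0.06719797]
scene [0.58597867 0.05324768 0.08      ] [ 1.37669889 -0.12369563  0.72267297]
side [0.58720823 0.04283943 0.08      ] [ 0.54885382 -0.7167536   0.59106755]
slot [0.58621098 0.05201257 0.0769479 ]
```

View pics/c1.png

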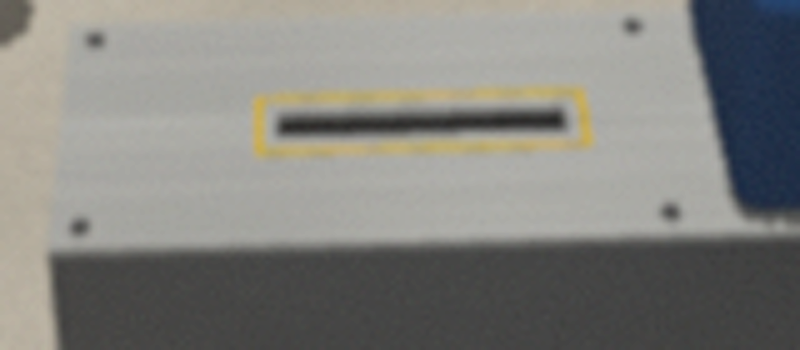

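View pics/c2.png

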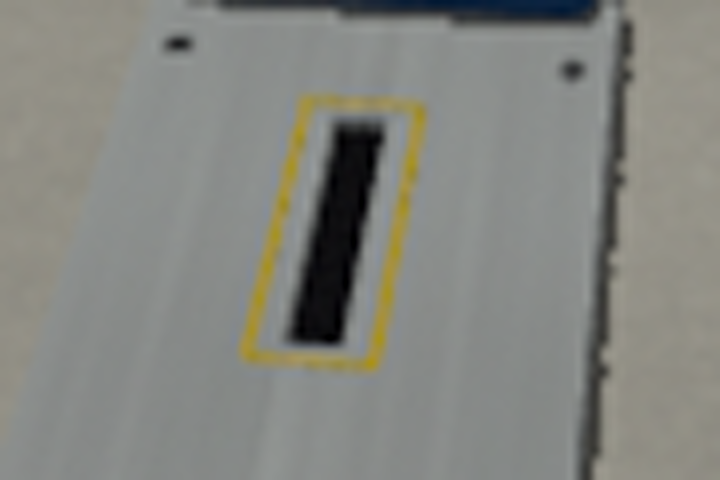

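View pics/c3.png

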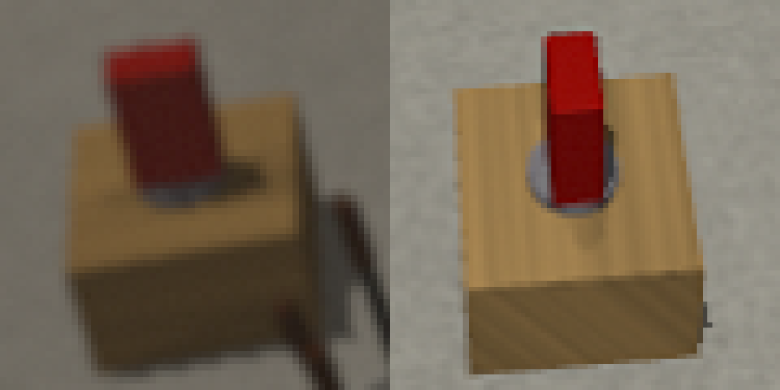

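```bash
python3 - <<'E'
from h import *
f=lambda x,y,s,ox,oy:((x+.5)/s-.5+ox,(y+.5)/s-.5+oy)
print('slot scene', [atz('scene',f(x,y,5,255,200),.08).round(4) for x,y in ((261,126),(588,118),(278,125),(564,119))])
print('slot side', [atz('side',f(x,y,8,280,175),.08).round(4) for x,y in ((311,358),(363,102),(317,343),(360,124))])
print('bord side corners', [atz('side',f(x,y,8,280,175),.08).round(4) for x,y in ((243,356),(380,367),(427,103),(304,97))])
print('bord scene corners', [atz('scene',f(x,y,5,255,200),.08).round(4) for x,y in ((256,97),(260,155),(592,146),(583,90))])
print('top side',[atz('side',f(x-390,y,5.2,280,320),.094).round(4) for x,y in ((546,33),(594,33),(604,108),(549,112))])
print('top scene',[atz('scene',f(x,y,6.5,130,225),.094).round(4) for x,y in ((105,50),(198,40),(206,68),(113,79))])
print('stand side',[atz('side',f(x-390,y,5.2,280,320),.044).round(4) for x,y in ((454,89),(672,73),(702,270),(468,287))])
print('stand scene',[atz('scene',f(x,y,6.5,130,225),.044).round(4) for x,y in ((72,130),(293,96),(300,235),(68,272))])
for n,uvs in dict(bottle=(('scene',(311,331)),('side',(406,258))),cup=(('scene',(240,207)),('side',(208,298))),jar=(('scene',(201,328)),('side',(405,336))),hood=(('scene',(431,178)),('side',(331,132)))).items():
  for c,uv in uvs: print(n,c,atz(c,uv,.0 if n!='hood' else .19).round(3))
P=viewer.camera_params('wrist');T=np.linalg.inv(np.array(P['world_to_cam']));s=r.get_state()
print(T.round(3),s['clock'])
E
```

```text
slot scene [array([ 0.5751, -0.0136,  0.08  ]), array([0.5969, 0.1202, 0.08  ]), array([ 0.5759, -0.0066,  0.08  ]), array([0.5955, 0.1103, 0.08  ])]
slot side [array([ 0.5769, -0.0163,  0.08  ]), array([0.5975, 0.1156, 0.08  ]), array([ 0.5788, -0.0094,  0.08  ]), array([0.596 , 0.1029, 0.08  ])]
bord side corners [array([ 0.5586, -0.0149,  0.08  ]), array([ 0.5954, -0.0209,  0.08  ]), array([0.617 , 0.1145, 0.08  ]), array([0.5796, 0.119 , 0.08  ])]
bord scene corners [array([ 0.5554, -0.0126,  0.08  ]), array([ 0.5938, -0.0171,  0.08  ]), array([0.615 , 0.1169, 0.08  ]), array([0.5781, 0.1231, 0.08  ])]
top side [array([ 0.5528, -0.3114,  0.094 ]), array([ 0.5669, -0.3118,  0.094 ]), array([ 0.5688, -0.3382,  0.094 ]), array([ 0.5531, -0.3391,  0.094 ])]
top scene [array([ 0.5522, -0.3371,  0.094 ]), array([ 0.5528, -0.309 ,  0.094 ]), array([ 0.5674, -0.3055,  0.094 ]), array([ 0.5671, -0.3333,  0.094 ])]
stand side [array([ 0.5238, -0.2917,  0.044 ]), array([ 0.5929, -0.2875,  0.044 ]), array([ 0.5969, -0.357 ,  0.044 ]), array([ 0.5291, -0.3606,  0.044 ])]
stand scene [array([ 0.5268, -0.3606,  0.044 ]), array([ 0.5234, -0.2907,  0.044 ]), array([ 0.5925, -0.2851,  0.044 ]), array([ 0.5957, -0.3548,  0.044 ])]
bottle scene [ 0.784 -0.042 -0.   ]
bottle side [ 0.769 -0.056  0.   ]
cup scene [ 0.374 -0.149  0.   ]
cup side [ 0.356 -0.162  0.   ]
jar scene [ 0.738 -0.24  -0.   ]
jar side [ 0.722 -0.262  0.   ]
hood scene [0.616 0.227 0.19 ]
hood side [0.615 0.196 0.19 ]
[[ 0.405 -0.87  -0.282  0.18 ]
 [ 0.914  0.385  0.125  0.604]
 [-0.    -0.308  0.951  0.385]
 [ 0.     0.     0.     1.   ]] 1.2
```

```bash
python3 -m inch '[[0,[0,0,-8],0],[0,[-5,-5,-8],0],[0,[-66,-73,-8],66],[0,[-66,-73,-8],66],[0,[-66,-73,-8],66],[0,[-66,-73,-8],66],[0,[-66,-73,-8],66],[0,[-66,-73,-8],66],[0,[-66,-73,-8],66],[0,[-66,-73,-8],66],[0,[-66,-73,-8],66],[0,[-66,-73,-8],66],[0,[-66,-73,-8],66],[0,[-66,-73,-8],66],[0,[-66,-73,-8],66],[0,[-66,-73,-8],66],[0,[-66,-73,-8],66],[0,[-66,-73,-8],66],[0,[-66,-73,-8],66],[0,[-66,-73,-8],66]]' 40
```

```text
clock: 3.2
tool_pos: [0.5495, -0.3287, 0.3324]
eef_rot: [0.706, 0.708, 0.0, 0.0]
contact_force: [1.2, 0.1, 0.9]
opening: 1.001
```

```bash
python3 -m inch '[[0,[-2,1,6],0],[0,[-2,1,6],0],[0,[-2,1,6],0],[0,[-2,1,6],0]]'; python3 - <<'E'
from h import *
P=viewer.camera_params('wrist');s=r.get_state()
print(np.round(s['tool_pos'],4),np.round(s['eef_rot'],4),np.round(s['contact_force'],2))
im=snap('wrist','w1')
o=viewer.outline_of('wrist','pin_grip')[:1]
for q in o: ys,xs=np.nonzero(q['pixels']);print(q['p'],q['bbox'],xs.mean(),ys.mean())
print(proj('wrist',[.56,-.3235,.094],P))
json.dump({k:np.array(v).tolist() for k,v in P.items()},open('P1.json','w'))
E
```

```text
clock: 3.6
tool_pos: [0.5597, -0.3455, 0.2732]
eef_rot: [0.706, 0.708, 0.001, 0.0]
contact_force: [-0.7, -0.5, 0.6]
opening: 0.996
[ 0.5597 -0.3455  0.2732] [7.058e-01 7.084e-01 6.000e-04 0.000e+00] [-0.75 -0.55  0.64]
0.55 [308.2, 146.9, 19.1, 29.5] 318.20770877944324 159.82655246252676
[318.04425499 163.69061665]
```

View pics/w1.png

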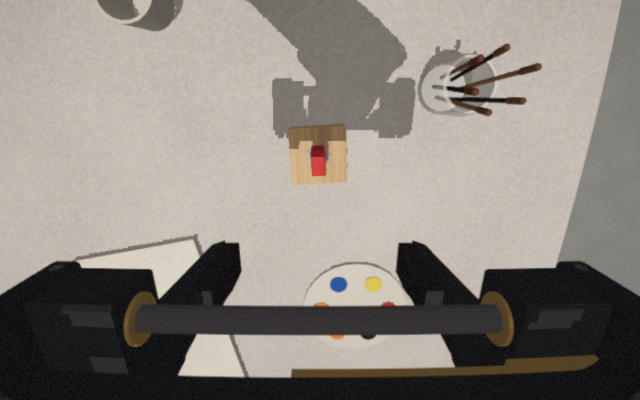

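```bash
python3 - <<'E'
import cv2
a=cv2.imread('pics/w1.png'); cv2.imwrite('pics/w1c.png',cv2.resize(a[120:190,280:355],None,fx=8,fy=8,interpolation=3))
E
```

```text
(no output)
```

View pics/w1c.png

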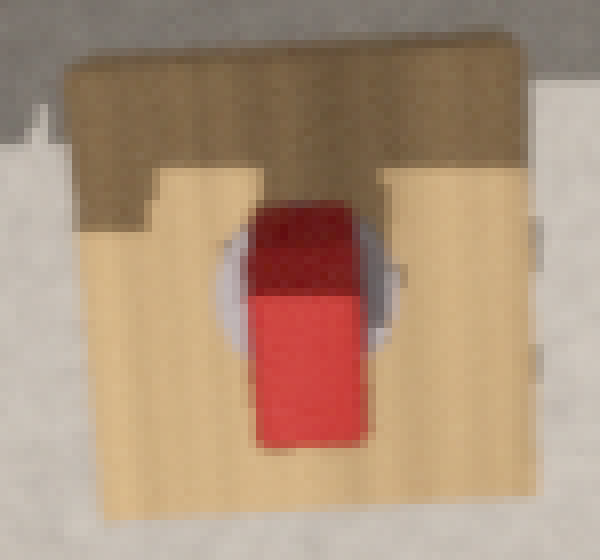

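```bash
python3 - <<'E'
from h import *
P=json.load(open('P1.json'))
f=lambda x,y:((x+.5)/8-.5+280,(y+.5)/8-.5+120)
c=np.array([atz('wrist',f(x,y),.094,P) for x,y in ((248,295),(361,295),(368,445),(256,447))]);print(c.round(4),c.mean(0))
s=np.array([atz('wrist',f(x,y),.044,P) for x,y in ((65,66),(525,35),(538,495),(102,520))]);print(s.round(4),s.mean(0))
E
```

```text
[[ 0.552  -0.3157  0.094 ]
 [ 0.5671 -0.3156  0.094 ]
 [ 0.5682 -0.3361  0.094 ]
 [ 0.553  -0.3365  0.094 ]] [ 0.5600655 -0.32598    0.094    ]
[[ 0.5232 -0.2891  0.044 ]
 [ 0.5925 -0.2844  0.044 ]
 [ 0.5967 -0.3555  0.044 ]
 [ 0.5272 -0.3598  0.044 ]] [ 0.55992587 -0.32220942  0.044     ]
```

```bash
python3 -m inch '[[0,[2.3,0,3],-3],[0,[2.3,0,7],-3],[0,[2.3,0,11],-3],[0,[2.3,0,15],-3],[0,[2.3,0,18],-3],[0,[2.3,0,19.5],-3],[0,[2.3,0,20.1],-3],[0,[2.3,0,20.1],-3],[0,[2.3,0,20.1],-3]]'
```

```text
clock: 4.6
tool_pos: [0.5604, -0.3245, 0.0732]
eef_rot: [0.688, 0.726, 0.0, 0.002]
contact_force: [-0.3, -0.1, 0.5]
opening: 1.003
```

```bash
python3 -m inch '[[0,[0.1,0,0.1],0],[0.5,[0.1,0,0.1],0],[1,[0.1,0,0.1],0],[1,[0.1,0,0.1],0],[1,[0.1,0,0.1],0],[1,[0.1,0,0.1],0],[1,[0.1,0,0.1],0],[1,[0.1,0,0.1],0]]' 40; python3 - <<'E'
from h import *
snap('side','s2');snap('wrist','w2')
E
```

```text
clock: 5.4
tool_pos: [0.5591, -0.3228, 0.0702]
eef_rot: [0.688, 0.726, 0.0, -0.0]
contact_force: [1.0, -0.2, 0.2]
opening: 0.387
```

View pics/w2.png

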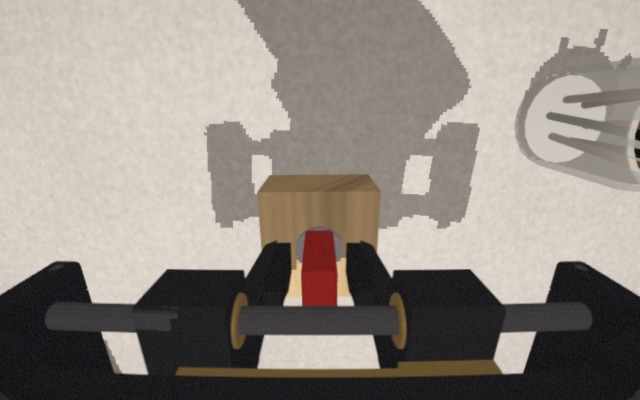

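View pics/s2.png

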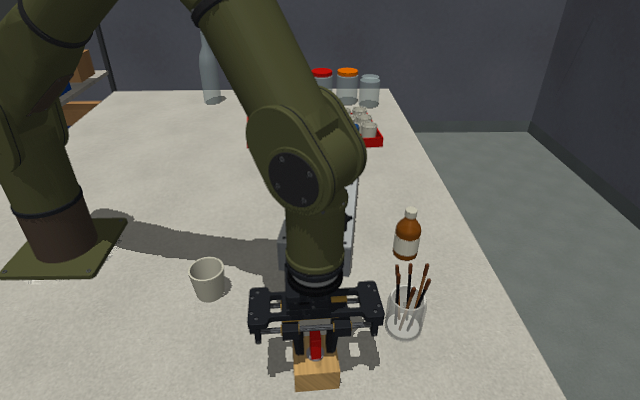

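```bash
python3 -m inch '[[1,[0,0,0],0],[1,[0,0,0],0],[1,[0,0,0],0],[1,[0,0,0],0],[1,[0,0,0],0],[1,[0,0,0],0]]' 40
```

```text
clock: 6.1
tool_pos: [0.5591, -0.3229, 0.0702]
eef_rot: [0.688, 0.726, 0.0, 0.0]
contact_force: [0.6, 0.5, -0.5]
opening: 0.176
```

```bash
python3 -m inch '[[1,[0,0,-1],0],[1,[0,0,-3],0],[1,[0,0,-6],0],[1,[0,0,-10],0],[1,[4,0.4,-12],0],[1,[8,1,-12],4],[1,[12,1.5,-12],8],[1,[16,2,-12],12],[1,[20,2.4,-12],12],[1,[24,2.8,-11],12],[1,[28,3.1,-10],12],[1,[30,3.2,-10],12],[1,[30,3.2,-10],12],[1,[30,3.2,-10],12],[1,[30,3.2,-10],12]]' 40; python3 - <<'E'
from h import *
P=viewer.camera_params('wrist');s=r.get_state()
json.dump({k:np.array(v).tolist() for k,v in P.items()},open('P3.json','w'))
snap('wrist','w3')
for i in range(4):
  s=r.get_state();print(np.round(s['tool_pos'],4),np.round(s['eef_rot'],4),np.round(s['contact_force'],2),np.round(s['moment'],2),s['opening'])
  if i==0: snap('scene','sc3')
  if i==1: snap('side','s3')
  if i==2: viewer.snapshot('side')
E
```

```text
clock: 7.6
tool_pos: [0.5747, -0.0237, 0.1709]
eef_rot: [0.761, 0.649, -0.0, 0.001]
contact_force: [0.3, -0.6, -2.2]
opening: 0.178
[ 0.5747 -0.0238  0.1708] [ 7.607e-01  6.491e-01 -1.000e-04  7.000e-04] [ 0.37  0.55 -1.99] [-0.11  0.08 -0.01] 0.17759375257254637
[ 0.5748 -0.0236  0.1707] [ 7.607e-01  6.491e-01 -1.000e-04  6.000e-04] [ 0.44 -0.46 -1.14] [-0.04  0.05  0.01] 0.17878415178905147
[ 0.5747 -0.0233  0.1706] [ 7.606e-01  6.493e-01 -0.000e+00  4.000e-04] [ 0.35 -0.01 -1.41] [-0.11  0.05 -0.02] 0.1783908320792154
[ 0.5747 -0.023   0.1705] [ 7.604e-01  6.494e-01 -0.000e+00  3.000e-04] [ 0.28  0.94 -1.72] [-0.03  0.06 -0.  ] 0.17839525147442997
```

View pics/w3.png

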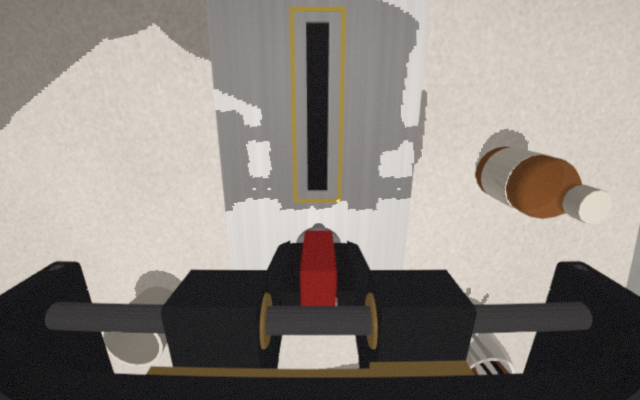

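View pics/sc3.png

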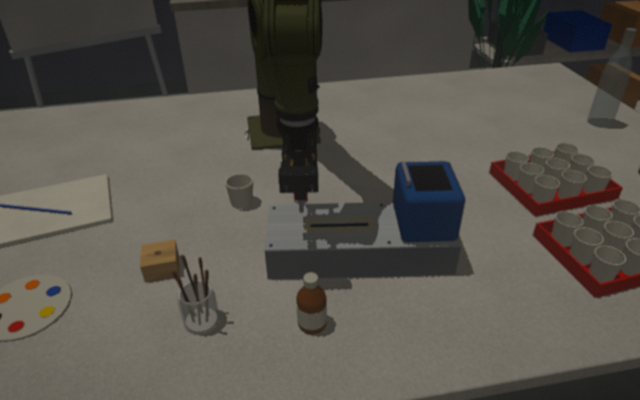

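```bash
python3 - <<'E'
from h import *
P=json.load(open('P3.json'))
im=cv2.imread('pics/w3.png').astype(int); g=im.max(2)
for y in (30,60,90,120,150,180):
    x=np.nonzero(g[y,295:340]<60)[0]+295; print(y,x.min(),x.max())
col=np.nonzero(g[:220,317]<60)[0];print(col.min(),col.max())
f=lambda u,v:atz('wrist',(u,v),.08,P)
L=[];R=[]
for y in range(30,185,5):
    x=np.nonzero(g[y,295:340]<60)[0]+295; L.append(f(x.min()-.5,y));R.append(f(x.max()+.5,y))
L=np.array(L);R=np.array(R)
for A in(L,R,(L+R)/2):
    p=np.polyfit(A[:,1],A[:,0],1);print(p, np.degrees(np.arctan(p[0])), 'x at y=.052',np.polyval(p,.052))
a=f(317.3,col.min()-.5);b=f(317.3,col.max()+.5);print(a,b,np.linalg.norm(a-b),(a+b)/2)
s=r.get_state();q=s['eef_rot'];print(np.degrees(2*np.arctan2(q[1],q[0])))
p=proj('wrist',[*s['tool_pos'][:2],.1145],P);print('tip expected px',p)
E
```

```text
30 307 328
60 307 327
90 307 327
120 307 326
150 308 326
180 308 326
23 189
[0.16125117 0.57051508] 9.16016045378823 x at y=.052 0.5789001437252402
[0.16208483 0.58546389] 9.20670926418812 x at y=.052 0.5938923016079779
[0.1616719  0.57798878] 9.183654105446632 x at y=.052 0.5863957217506096
[0.59599001 0.11028351 0.08      ] [ 0.57731185 -0.00622627  0.08      ] 0.11799747221552832 [0.58665093 0.05202862 0.08      ]
80.99421768650016
tip expected px [317.26469761 226.23440966]
```

```bash
python3 -m inch '[[1,[2.3,0,0],0],[1,[2.3,0,1.2],0],[1,[2.3,0,2.4],0],[1,[2.3,0,2.9],0],[1,[2.3,0,2.9],0],[1,[2.3,0,2.9],0]]' 40; python3 - <<'E'
from h import *
P=viewer.camera_params('wrist');s=r.get_state()
print(np.round(s['tool_pos'],4),np.round(s['contact_force'],2))
d=np.array(s['tool_pos'][:2])-[.5865,.052];print('slot y',d@[.1597,.9872],'x',d@[.9872,-.1597])
snap('wrist','w4'); b=snap('side','s4');a=snap('scene','sc4')
cv2.imwrite('pics/c4.png',np.hstack([cv2.resize(a[190:250,270:350],None,fx=5,fy=5,interpolation=3),cv2.resize(b[170:230,280:360],None,fx=5,fy=5,interpolation=3)])[:,:,::-1])
E
```

```text
clock: 8.4
tool_pos: [0.5781, 0.0002, 0.1411]
eef_rot: [0.76, 0.65, -0.0, 0.0]
contact_force: [0.2, 0.9, -1.8]
opening: 0.177
[5.781e-01 2.000e-04 1.411e-01] [ 0.2   0.85 -1.8 ]
slot y -0.052437538299131864 x -3.2871116636574426e-05
```

View pics/c4.png

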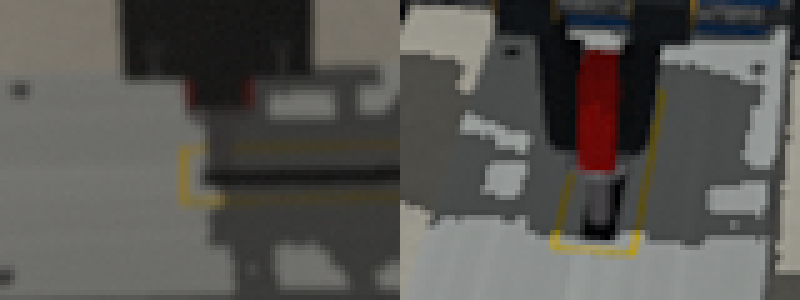

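View pics/w4.png

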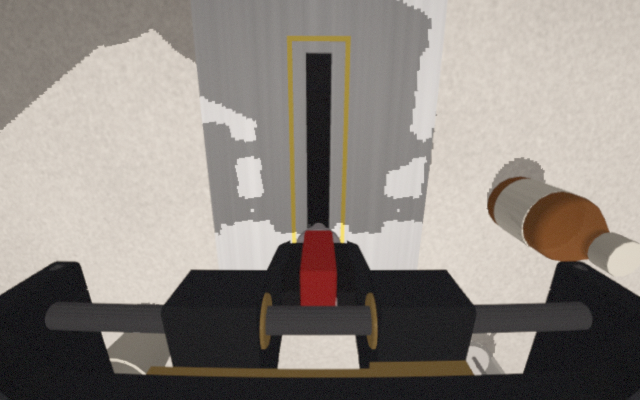

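```bash
python3 -m inch '[[1,[0,0,0.3],0],[1,[0,0,0.6],0],[1,[0,0,0.75],0],[1,[0,0,0.85],0],[1,[0,0,0.9],0],[1,[0,0,0.9],0]]' 40;  python3 -m inch '[[1,[0,0,0.1],0],[1,[0,0,0.15],0],[1,[0,0,0.15],0]]'
```

```text
clock: 9.15
tool_pos: [0.5782, 0.0012, 0.1322]
eef_rot: [0.76, 0.65, -0.0, -0.0]
contact_force: [0.2, 0.1, -1.7]
opening: 0.181
clock: 9.45
tool_pos: [0.5783, 0.0012, 0.1309]
eef_rot: [0.76, 0.65, 0.0, 0.0]
contact_force: [0.6, 0.1, 0.9]
opening: 0.178
```

```bash
python3 -m inch '[[1,[0,0,0.1],0],[1,[0,0,0.2],0],[1,[0,0,0.25],0],[1,[0,0,0.25],0]]' 40;  python3 -m inch '[[1,[0.1,0,0],0],[1,[0.2,0,0],0],[1,[0.2,0,0],0]]'
```

```text
clock: 9.85
tool_pos: [0.5783, 0.0012, 0.1285]
eef_rot: [0.76, 0.65, 0.0, 0.0]
contact_force: [-0.9, 0.5, 3.3]
opening: 0.176
clock: 10.15
tool_pos: [0.5785, 0.0021, 0.1284]
eef_rot: [0.76, 0.65, -0.0, 0.001]
contact_force: [-1.2, -4.2, 2.5]
opening: 0.18
```

```bash
python3 -m inch '[[1,[0.1,0,0],0],[1,[0.2,0,0],0],[1,[0.3,0,0],0]]'
```

```text
clock: 10.45
tool_pos: [0.5794, 0.0059, 0.1284]
eef_rot: [0.76, 0.65, 0.0, 0.0]
contact_force: [0.5, -3.8, 3.3]
opening: 0.177
```

Sliding with steady ~4 N friction and ~5 N push. Continue.

```bash
python3 -m inch '[[1,[0.1,0,0],0],[1,[0.2,0,0],0],[1,[0.3,0,0],0]]';python3 -m inch '[[1,[0.1,0,0],0],[1,[0.2,0,0],0],[1,[0.3,0,0],0]]'
```

```text
clock: 10.75
tool_pos: [0.5797, 0.0092, 0.1283]
eef_rot: [0.76, 0.65, 0.0, 0.0]
contact_force: [-0.1, -3.1, 3.1]
opening: 0.177
clock: 11.05
tool_pos: [0.58, 0.0122, 0.1283]
eef_rot: [0.76, 0.65, 0.0, -0.0]
contact_force: [0.4, -3.5, 3.2]
opening: 0.175
```

```bash
python3 -m inch '[[1,[0.1,0,0],0],[1,[0.2,0,0],0],[1,[0.3,0,0],0]]';python3 -m inch '[[1,[0.1,0,0],0],[1,[0.2,0,0],0],[1,[0.3,0,0],0]]'
```

```text
clock: 11.35
tool_pos: [0.5803, 0.0151, 0.1283]
eef_rot: [0.76, 0.65, -0.0, -0.0]
contact_force: [-0.4, -2.8, 3.3]
opening: 0.177
clock: 11.65
tool_pos: [0.5808, 0.0181, 0.1283]
eef_rot: [0.76, 0.65, -0.0, -0.0]
contact_force: [-1.5, -3.0, 3.9]
opening: 0.179
```

```bash
python3 -m inch '[[1,[0.1,0,0],0],[1,[0.2,0,0],0],[1,[0.3,0,0],0]]'
```

```text
clock: 11.95
tool_pos: [0.5813, 0.021, 0.1283]
eef_rot: [0.76, 0.65, -0.0, -0.0]
contact_force: [-0.5, -3.4, 4.0]
opening: 0.177
```

```bash
python3 -m inch '[[1,[0.1,0,0],0],[1,[0.2,0,0],0],[1,[0.3,0,0],0]]'
```

```text
clock: 12.25
tool_pos: [0.5818, 0.024, 0.1283]
eef_rot: [0.76, 0.65, 0.0, -0.0]
contact_force: [-1.0, -3.2, 3.0]
opening: 0.176
```

```bash
python3 -m inch '[[1,[0.1,0,0],0],[1,[0.2,0,0],0],[1,[0.3,0,0],0]]'
```

```text
clock: 12.55
tool_pos: [0.5823, 0.027, 0.1283]
eef_rot: [0.76, 0.65, 0.0, -0.0]
contact_force: [-0.7, -3.3, 4.0]
opening: 0.18
```

```bash
python3 -m inch '[[1,[0.1,0,0],0],[1,[0.2,0,0],0],[1,[0.3,0,0],0]]'
```

```text
clock: 12.85
tool_pos: [0.5827, 0.0299, 0.1283]
eef_rot: [0.76, 0.65, 0.0, -0.0]
contact_force: [0.2, -3.0, 3.7]
opening: 0.178
```

```bash
python3 -m inch '[[1,[0.1,0,0],0],[1,[0.2,0,0],0],[1,[0.3,0,0],0]]'
```

```text
clock: 13.15
tool_pos: [0.5832, 0.0329, 0.1282]
eef_rot: [0.76, 0.65, -0.0, -0.0]
contact_force: [-0.7, -2.6, 3.7]
opening: 0.182
```

```bash
python3 -m inch '[[1,[0.1,0,0],0],[1,[0.2,0,0],0],[1,[0.3,0,0],0]]'
```

```text
clock: 13.45
tool_pos: [0.5837, 0.0359, 0.1283]
eef_rot: [0.76, 0.65, 0.0, -0.0]
contact_force: [-0.5, -2.8, 3.6]
opening: 0.18
```

```bash
python3 -m inch '[[1,[0.1,0,0],0],[1,[0.2,0,0],0],[1,[0.3,0,0],0]]'
```

```text
clock: 13.75
tool_pos: [0.5841, 0.0388, 0.1283]
eef_rot: [0.76, 0.65, 0.0, -0.0]
contact_force: [-0.2, -3.8, 3.0]
opening: 0.177
```

```bash
python3 -m inch '[[1,[0.1,0,0],0],[1,[0.2,0,0],0],[1,[0.3,0,0],0]]'
```

```text
clock: 14.05
tool_pos: [0.5846, 0.0418, 0.1283]
eef_rot: [0.76, 0.65, 0.0, -0.0]
contact_force: [-0.8, -3.1, 3.8]
opening: 0.18
```

```bash
python3 -m inch '[[1,[0.1,0,0],0],[1,[0.2,0,0],0],[1,[0.3,0,0],0]]'
```

```text
clock: 14.35
tool_pos: [0.585, 0.0448, 0.1283]
eef_rot: [0.76, 0.65, -0.0, -0.0]
contact_force: [-1.2, -3.4, 3.8]
opening: 0.181
```

```bash
python3 -m inch '[[1,[0.1,0,0],0],[1,[0.2,0,0],0],[1,[0.3,0,0],0]]'
```

```text
clock: 14.65
tool_pos: [0.5855, 0.0477, 0.1283]
eef_rot: [0.76, 0.65, 0.0, -0.0]
contact_force: [0.1, -3.2, 3.8]
opening: 0.178
```

```bash
python3 -m inch '[[1,[0.1,0,0],0],[1,[0.2,0,0],0],[1,[0.3,0,0],0]]'
```

```text
clock: 14.95
tool_pos: [0.5859, 0.0507, 0.1283]
eef_rot: [0.76, 0.65, 0.0, -0.0]
contact_force: [-1.2, -3.1, 4.6]
opening: 0.18
```

```bash
python3 -m inch '[[1,[0.1,0,0],0],[1,[0.2,0,0],0],[1,[0.3,0,0],0]]'
```

```text
clock: 15.25
tool_pos: [0.5864, 0.0538, 0.1283]
eef_rot: [0.76, 0.65, 0.0, -0.0]
contact_force: [0.8, -2.6, 2.7]
opening: 0.183
```

```bash
python3 -m inch '[[1,[0.1,0,0],0],[1,[0.2,0,0],0],[1,[0.3,0,0],0]]'
```

```text
clock: 15.55
tool_pos: [0.5864, 0.0577, 0.1278]
eef_rot: [0.759, 0.651, -0.0, -0.001]
contact_force: [-1.4, -0.9, -2.0]
opening: 0.173
```

```bash
python3 -m inch '[[1,[0,0,0],0],[1,[0,0,0.1],0],[1,[0,0,0.2],0],[1,[0,0,0.2],0]]'
```

```text
clock: 15.95
tool_pos: [0.5868, 0.0566, 0.1261]
eef_rot: [0.76, 0.65, -0.0, -0.0]
contact_force: [-0.3, 0.2, -0.3]
opening: 0.176
```

```bash
python3 -m inch '[[1,[0,0,0.1],0],[1,[0,0,0.2],0],[1,[0,0,0.3],0],[1,[0,0,0.3],0]]'
```

```text
clock: 16.35
tool_pos: [0.5868, 0.0565, 0.1231]
eef_rot: [0.76, 0.65, -0.0, -0.0]
contact_force: [0.2, 0.5, -0.9]
opening: 0.174
```

Tip is now 9 mm below the strip's free level with no push: it's in the socket. Go on down; home is TCP ≈ 0.106.

```bash
python3 -m inch '[[1,[0,0,0.2],0],[1,[0,0,0.4],0],[1,[0,0,0.6],0],[1,[0,0,0.6],0]]'
```

```text
clock: 16.75
tool_pos: [0.5867, 0.0565, 0.1169]
eef_rot: [0.76, 0.65, -0.0, -0.0]
contact_force: [-0.8, 0.3, -0.7]
opening: 0.18
```

```bash
python3 -m inch '[[1,[0,0,0.2],0],[1,[0,0,0.4],0],[1,[0,0,0.6],0],[1,[0,0,0.7],0],[1,[0,0,0.7],0]]'
```

```text
clock: 17.25
tool_pos: [0.5868, 0.0565, 0.1101]
eef_rot: [0.76, 0.65, -0.0, -0.0]
contact_force: [-0.4, 0.3, -1.1]
opening: 0.178
```

```bash
python3 -m inch '[[1,[0,0,0.1],0],[1,[0,0,0.2],0],[1,[0,0,0.25],0],[1,[0,0,0.25],0]]'
```

```text
clock: 17.65
tool_pos: [0.5869, 0.0565, 0.1077]
eef_rot: [0.76, 0.65, -0.0, -0.0]
contact_force: [0.6, 0.0, -1.3]
opening: 0.184
```

```bash
python3 -m inch '[[1,[0,0,0.1],0],[1,[0,0,0.15],0],[1,[0,0,0.15],0]]'
```

```text
clock: 17.95
tool_pos: [0.5869, 0.0565, 0.1063]
eef_rot: [0.76, 0.65, 0.0, -0.0]
contact_force: [-0.2, -0.4, -1.1]
opening: 0.18
```

```bash
python3 -m inch '[[1,[0,0,0.1],0],[1,[0,0,0.15],0],[1,[0,0,0.15],0]]'
```

```text
clock: 18.25
tool_pos: [0.5869, 0.0566, 0.1061]
eef_rot: [0.76, 0.65, 0.0, -0.0]
contact_force: [-3.4, 0.6, 9.4]
opening: 0.175
```

```bash
python3 -m inch '[[1,[0,0,-0.1],0],[1,[0,0,-0.1],0]]'; python3 - <<'E'
from h import *
a=snap('scene','sc5');b=snap('side','s5')
cv2.imwrite('pics/c5.png',np.hstack([cv2.resize(a[180:260,280:380],None,fx=4,fy=4,interpolation=3),cv2.resize(b[150:230,270:370],None,fx=4,fy=4,interpolation=3)])[:,:,::-1])
E
```

```text
clock: 18.45
tool_pos: [0.587, 0.0566, 0.1062]
eef_rot: [0.76, 0.65, 0.0, 0.0]
contact_force: [-1.6, -0.2, 4.7]
opening: 0.182
```

View pics/c5.png

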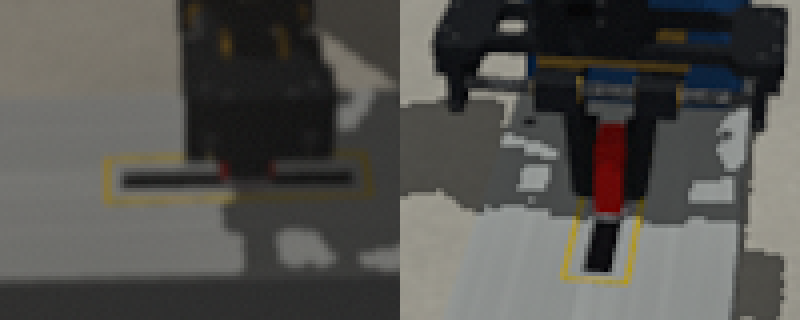

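```bash
python3 -m inch '[[0.8,[0,0,0],0],[0.75,[0,0,0],0],[0.6,[0,0,0],0],[0.5,[0,0,0],0],[0.4,[0,0,0],0],[0.4,[0,0,0],0]]'; python3 - <<'E'
from h import *
b=snap('wrist','w6')
E
```

```text
clock: 19.15
tool_pos: [0.5869, 0.0565, 0.1057]
eef_rot: [0.76, 0.65, -0.0, -0.0]
contact_force: [-0.0, 0.3, 0.5]
opening: 0.587
```

View pics/w6.png

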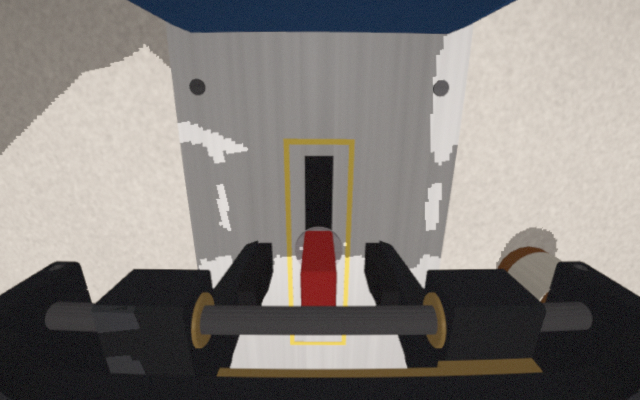

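Pin stands on its own between clear jaws, with the collar on the cover. Lift away and look.

```bash
python3 -m inch '[[0.4,[0,0,-1],0],[0.4,[0,0,-3],0],[0.4,[0,0,-6],0],[0.4,[0,0,-10],0],[0.4,[0,0,-14],0],[0.4,[-5,0,-16],0],[0.4,[-9,0,-17],0],[0.4,[-10,0,-17],0],[0.4,[-10,0,-17],0],[0.4,[-10,0,-17],0]]'; python3 - <<'E'
from h import *
P=viewer.camera_params('wrist');w=snap('wrist','w7');a=snap('scene','sc7');b=snap('side','s7')
cv2.imwrite('pics/c7.png',np.hstack([cv2.resize(a[180:260,280:380],None,fx=4,fy=4,interpolation=3),cv2.resize(b[150:230,270:370],None,fx=4,fy=4,interpolation=3)])[:,:,::-1])
obs=[]
for c in('scene','side'):
  q=viewer.outline_of(c,'pin_grip')[:1]
  for o in q:
    ys,xs=np.nonzero(o['pixels']);print(c,o['p'],xs.mean(),ys.mean(),proj(c,[.587,.0565,.107])); obs.append((c,(xs.mean(),ys.mean())))
if len(obs)==2: print(tri(obs))
E
```

```text
clock: 20.2
tool_pos: [0.5714, -0.0407, 0.2756]
eef_rot: [0.759, 0.651, 0.0, -0.001]
contact_force: [-0.2, 0.8, 0.2]
opening: 0.599
scene 0.68 341.4537037037037 214.2962962962963 [341.27747    213.72328304]
side 0.48 321.99418604651163 191.56976744186048 [321.77595718 190.82574101]
[0.58733438 0.05665783 0.1053008 ]
```

View pics/c7.png

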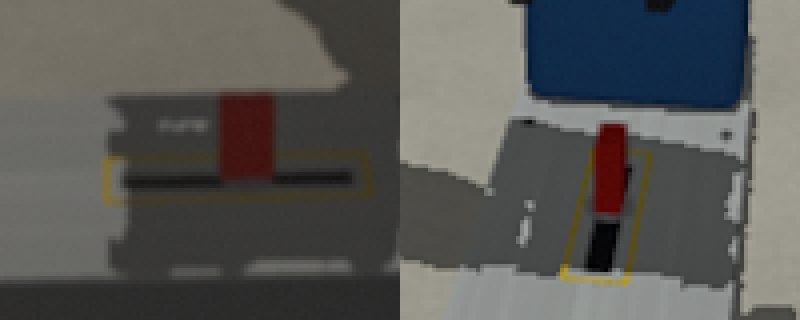

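View pics/sc7.png

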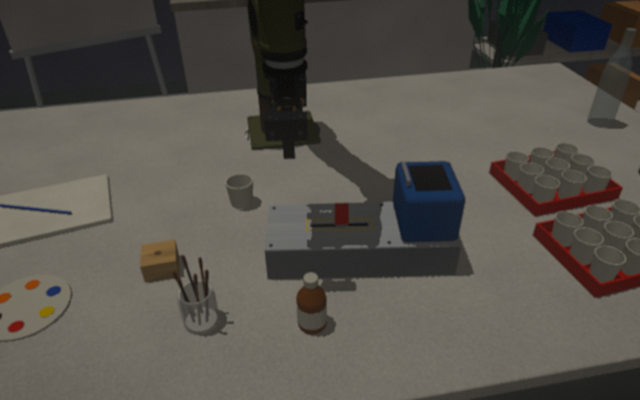

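View pics/w7.png

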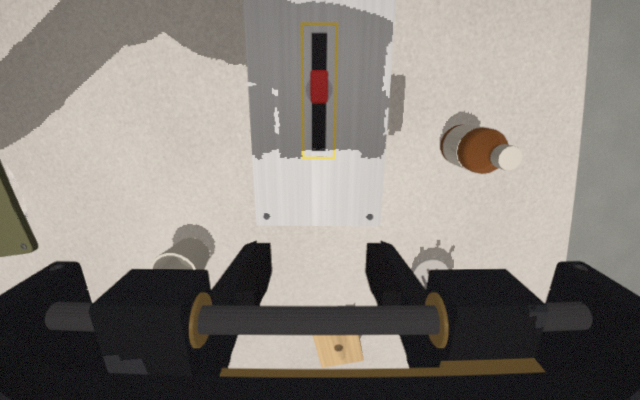

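The pin stands upright in the slot at scene pixel (341, 214). Its handle centre triangulates to z ≈ 0.105, against 0.107 when home. The bottle, jar and cup look unmoved and the arm is clear, so I'm handing in.

```bash
python3 -c "
from plant import r
print(r.finish_job())"
```

```text
the job is handed in; nothing more can be done
None
```

The locking pin is seated fully home in the shaker's socket, standing on its own. I handed the job in at about 20.5 s of the 51 s allowed; it returned no verdict.

- **Search:** I took the pin from the stand and rested its tip on the strip near the slot's -y end. I slid it towards +y with about 5 N of push and 3–4 N of drag. The push vanished with the tip about 5 mm past the slot's middle, which is where the socket is.
- **Seating:** I lowered the pin until the collar met the cover, then eased off and released it. The highest force read was about 10–11 N, at that contact. The force is only read at the end of each move, so a brief higher peak between readings would not show.
- **Final checks:** After the arm backed off, the handle's centre measured (0.587, 0.057, 0.105), within 2 mm of the height it should have when home. The pin looked upright in all three cameras. The paint bottle, brush jar and water cup looked unmoved, judged by eye only.
- **Checks that disagreed:** None failed. The nearest to a disagreement was the outline network's low confidence in its last side view (0.48), though its position still agreed with the others.

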